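Slide the horseshoe shelf lamp up to full

TASK

Turn the horseshoe lamp on the wooden shelf up to full: with the fingers closed and pointing down, come down lightly on its touch strip at the end mark beside the small dot, and run the fingertips round the curved strip, without lifting off it, to the end mark beside the large dot. Finish there with the fingertips still resting lightly on the strip at that last mark, holding it pressed. Leave the cup, the bowl and the spatula where they stand.

Things in the scene. Friction and masses are not known exactly. Their poses are not given: they have to be found in the camera images.
- lamp: White plastic horseshoe-shaped shelf lamp, fixed and level on top of the wooden shelf. A band 36 mm wide and 20 mm high along an arc of 110 mm radius (to the band's middle) about this origin, 92 degrees either side of the lamp's own x axis; open on the -x side. Origin: centre of the arc, on the shelf's top surface; z up.
- strip (a joint): How far the touch strip is pressed in, m: 0 released, 0.006 fully down. Rigid grey plastic band, 18 mm wide, along the middle of the lamp's arc, 70 degrees either side of the lamp's x axis, its top 28 mm above the shelf top (8 mm above the housing). It goes straight down, level, wherever touched: 1 N to start, 1 N more per mm, 7 N fully down; it springs back.
- small_dot: Black disc 10 mm in diameter and 1.5 mm thick, fixed on the lamp's housing 25 mm past one end of the strip (83 degrees round the arc; which end differs). Origin: centre of its underside.
- large_dot: Black disc 24 mm in diameter and 1.5 mm thick, fixed on the lamp's housing past the other end of the strip. Origin: centre of its underside.
- cup: Glass cup, 66 mm wide at the rim, 70 mm high, standing loose on the shelf in the hollow of the horseshoe. Origin: centre of its underside.
- bowl: White ceramic bowl, 96 mm wide, 45 mm high, standing loose on the shelf beside the lamp. Origin: centre of its underside.
- spatula: Kitchen spatula lying loose on the counter to the right of the shelf. Origin: its underside.
- shelf: Low wooden shelf, 260 mm deep (x) and 500 mm long (y), fixed; its height over the counter varies, 70 to 100 mm. Its top surface is 100 mm above this origin, which lies in the middle of its length and depth.
- mark0 (a point): Thin black line across the touch strip, -64 degrees round the arc from the lamp's x axis (positive towards +y of the lamp); neighbouring marks are 61 mm apart. The point lies in the middle of the line on the strip's top surface and goes down with the strip; z up.
- mark1 (a point): Thin black line across the touch strip, -32 degrees round the arc from the lamp's x axis (positive towards +y of the lamp); neighbouring marks are 61 mm apart. The point lies in the middle of the line on the strip's top surface and goes down with the strip; z up.
- mark2 (a point): Thin black line across the touch strip, 0 degrees round the arc from the lamp's x axis (positive towards +y of the lamp); neighbouring marks are 61 mm apart. The point lies in the middle of the line on the strip's top surface and goes down with the strip; z up.
- mark3 (a point): Thin black line across the touch strip, 32 degrees round the arc from the lamp's x axis (positive towards +y of the lamp); neighbouring marks are 61 mm apart. The point lies in the middle of the line on the strip's top surface and goes down with the strip; z up.
- mark4 (a point): Thin black line across the touch strip, 64 degrees round the arc from the lamp's x axis (positive towards +y of the lamp); neighbouring marks are 61 mm apart. The point lies in the middle of the line on the strip's top surface and goes down with the strip; z up.

How it is judged (in metres and radians):
On the way, in this order (a step that is already met when the one before it is completed fails the run):
1. the closed fingertips press the strip at the end mark beside the small dot (value of joint strip above 0.0005 m and contact force between the fingers and lamp above 0.3 N and ((y of small_dot in the frame of lamp below 0 m and horizontal distance between the grasp point and mark0 below 0.02 m) or (y of small_dot in the frame of lamp above 0 m and horizontal distance between the grasp point and mark4 below 0.02 m))), for 0.02 s.
2. the closed fingertips press the strip at the second mark (value of joint strip above 0.0005 m and contact force between the fingers and lamp above 0.3 N and ((y of small_dot in the frame of lamp below 0 m and horizontal distance between the grasp point and mark1 below 0.02 m) or (y of small_dot in the frame of lamp above 0 m and horizontal distance between the grasp point and mark3 below 0.02 m))), for 0.02 s.
3. the closed fingertips press the strip at the middle mark (value of joint strip above 0.0005 m and contact force between the fingers and lamp above 0.3 N and horizontal distance between the grasp point and mark2 below 0.02 m), for 0.02 s.
4. the closed fingertips press the strip at the fourth mark (value of joint strip above 0.0005 m and contact force between the fingers and lamp above 0.3 N and ((y of small_dot in the frame of lamp below 0 m and horizontal distance between the grasp point and mark3 below 0.02 m) or (y of small_dot in the frame of lamp above 0 m and horizontal distance between the grasp point and mark1 below 0.02 m))), for 0.02 s.
5. the closed fingertips press the strip at the end mark beside the large dot (value of joint strip above 0.0005 m and contact force between the fingers and lamp above 0.3 N and ((y of small_dot in the frame of lamp below 0 m and horizontal distance between the grasp point and mark4 below 0.02 m) or (y of small_dot in the frame of lamp above 0 m and horizontal distance between the grasp point and mark0 below 0.02 m))), for 0.02 s.
At the end, for the whole second after the job is handed in: The fingertips still press the touch strip (more than 0.5 mm in, with less than 12 N) with the TCP within 20 mm, seen from above, of the end mark beside the large dot; cup, bowl and spatula are within 20 mm of where they stood (all of step 5 and contact force between the fingers and lamp below 12 N and distance of each of cup, bowl, spatula from where it was at the start of the episode below 0.02 m); the arm keeps its last pose, push and grip.
It fails at once if the fingers or arm press or shove the lamp with more than 15 N (contact force between any of the fingers, the arm and lamp above 15 N).
It fails at once if the fingertips are off the strip low over one of its three inner marks (TCP within 22 mm of the mark from above and less than 40 mm over it): the stroke was broken (value of joint strip below 0.0002 m and z of the grasp point in the frame of mark2 below 0.04 m and (horizontal distance between the grasp point and mark1 below 0.022 m or horizontal distance between the grasp point and mark2 below 0.022 m or horizontal distance between the grasp point and mark3 below 0.022 m)).
It fails at once if the cup is pushed, lifted or carried more than 20 mm (distance of cup from where it was at the start of the episode above 0.02 m).
It fails at once if the bowl is pushed, lifted or carried more than 20 mm (distance of bowl from where it was at the start of the episode above 0.02 m).
It fails at once if the spatula is pushed, lifted or carried more than 20 mm (distance of spatula from where it was at the start of the episode above 0.02 m).
It also fails if it takes over 42 s, if anything falls off the work surface, if the arm or the gripper's body presses on something with over 40 N, if the wrist force passes 120 N, or if a joint passes its speed limit or range.

ROBOT

A 6-joint arm with a two-finger parallel gripper is mounted at the origin on the work surface. World frame = base frame: x ahead of the robot, y to its left, z up, the work surface at z = 0. Lengths are in m, angles in degrees, forces in N, time in s.
With the tool pointing down it reaches from about 0.25 to 0.725 m from the base axis. Payload 9.7 kg.
Tool frame: the origin (TCP) lies between the finger pads, 19 mm behind the fingertips; this is the grasp point; z points along the fingers, y is the line along which they close (so a half turn about z gives the same grasp; the last joint's range is limited). The gripper opens to 85 mm and grips with 20 to 120 N. Pads are 22 mm wide; open, the fingers measure 114 mm over their backs; the gripper's body (76 mm by 85 mm) begins 54 mm behind the grasp point. The pads swing forward as they close: fully open they stand 13 mm farther back than shut.
Start: joints at [-67.895, 4.979, 10.078, 95.1, 0, 90], TCP at [0.207, -0.51, 0.25] pointing down, gripper open.
Joint ranges: [-179.16, 179.16], [-48.56, 103.87], [-65.8, 70.77], [-126.05, 130.52], [-82.76, 87.17], [-180, 180]. Speed limits (degrees/s): [127.2, 127.2, 147.25, 180, 180, 180].

INTERFACE

Orientations are given as [roll, pitch, yaw] about the fixed x, y, z axes, in that order (R = Rz(yaw) Ry(pitch) Rx(roll)).
In Python, from workcell import bot gives the robot as it stands. The module is installed in compiled form; this text tells all that it offers.
- The arm moves only by the shell command python3 -m crank 'ROWS' [OPENING] [FORCE]. ROWS is JSON, a list that holds one entry, the list of rows, each a list of 6 numbers: the shift along the world's x, y, z as a fraction of full scale, then the turn, a rotation vector about the world's x, y, z as a fraction of full scale. In form: [[[x, y, z, wx, wy, wz], ...]]. A call has 1 to 20 rows; each row shifts and turns the commanded pose from where the row before left it; what a row does not reach is not made up. Full scale, the value 1, is 20 mm for a shift and 0.12 rad for a turn. A row lasts 1/12 s, in which the tool goes at most 41.7 mm and 7.16 degrees, less where a joint would pass 70% of its speed; a pose out of reach is approached as far as the arm can. A call with a number of a shift or a turn outside -1 to 1 is refused whole. A call with a gripper value outside its range is refused whole. OPENING is the opening, from 0 (shut) to 1 (fully open), set as the call begins (- or left out, the last holds). The fingers move at their own pace and stop on an object; FORCE is the grip in N (left out, the last holds). Time passes only in rows, so rows that do not move let the fingers close. It gives the time, the measured TCP pose, the force, the opening and the grip force at its end, in the units of the state.
- bot.get_obs(): the state, without advancing time (a new reading comes with each control period).
- bot.camera(name): name is "side" or "top" or "wrist"; returns the picture (480x640x3 uint8, red, green, blue); there is no depth.
- bot.camera_model(name): a dict with "vertical_fov" (degrees; the focal length in pixels is half the picture's height over the tangent of half this angle, whatever the lens; pixels are square), "cx", "cy" (the principal point, pixels), "R" (3x3) and "t" (3): a world point X has camera coordinates R X + t. Camera axes: x right, y down, z forward; pixel columns grow to the right and rows downward; lengths in m; the calibration is good to about 2 mm. A picture is of the moment at which its call begins: read the wrist's pose just before it. camera_model takes no time and is no camera call; for the wrist camera it gives the pose at the moment of the call.
- bot.job_done(): hands the job in; it is judged then, once.
The state is a dict: "time": time; "q": joint angles; "qd": joint speeds; "joint_efforts": joint torques, N m; "ee_pos": TCP position; "tcp_rot": TCP orientation; "wrist_force": force on the tool from outside, world axes, zero at the start; "torque": the same for the moment, N m; "opening": finger opening in m; "grasp_force": force on a finger pad.
Only numpy, scipy, OpenCV 4.12 (cv2) and the standard library are available. Lean on these libraries where they do the work, as an engineer would, in place of code of your own. Each camera call takes 0.05 s, during which the arm holds its last target. There are 200 camera calls.

## Working session

There is one attempt and no reset: what is moved stays moved. The work goes in short steps, Python scripts to look and compute and a shell command to move; the robot and the scene stay as the last step left them, time stands still between calls to the robot, and variables do not carry over. Pictures are saved under pics/ and viewed, at most 10 in all, crops included, and the job is handed in when it is done.

```bash
mkdir -p pics; python3 - <<'E'
from workcell import bot
import cv2,json
o=bot.get_obs();print(o)
for n in("top","side"):
    im=bot.camera(n);cv2.imwrite(f"pics/{n}0.png",im[:,:,::-1]);m=bot.camera_model(n);print(n,m)
E
```

```text
{'time': 0.0, 'q': array([-6.78966302e+01,  5.00893589e+00,  1.00364110e+01,  9.51001058e+01,
       -1.85500966e-03,  9.00033691e+01]), 'qd': array([ 0.11551646, -0.00307023,  0.05474231,  0.04448608,  0.08819713,
        0.10213848]), 'joint_efforts': array([-1.99770700e-03, -5.20377374e+01,  4.64811337e+01,  1.59183552e-02,
       -6.51638879e-05, -3.27740565e-06]), 'ee_pos': array([ 0.20686985, -0.50939597,  0.24932135]), 'tcp_rot': array([-1.79927369e+02,  1.85927900e-03,  2.21000031e+01]), 'wrist_force': array([ 0.07964629, -0.36918751, -0.09036082]), 'torque': array([-0.02587227, -0.03689004,  0.03832242]), 'grasp_force': 0.0, 'opening': 0.08526621360505245}
top {'vertical_fov': 57.77401354155675, 'cx': 309.3703912764549, 'cy': 233.4978547836207, 'R': array([[-0.00893302, -0.99978781,  0.01856153],
       [-0.99309445,  0.00669871, -0.11712618],
       [ 0.11697699, -0.01947964, -0.99294357]]), 't': array([-0.0835634 ,  0.58168518,  0.93873462])}
side {'vertical_fov': 43.52311486759023, 'cx': 324.0623657919083, 'cy': 254.78021529218933, 'R': array([[-0.98445306, -0.17460374,  0.01912339],
       [-0.11668259,  0.56870374, -0.81422431],
       [ 0.13129107, -0.80379698, -0.58023535]]), 't': array([0.5201094 , 0.18922277, 1.31139536])}
```

View pics/top0.png

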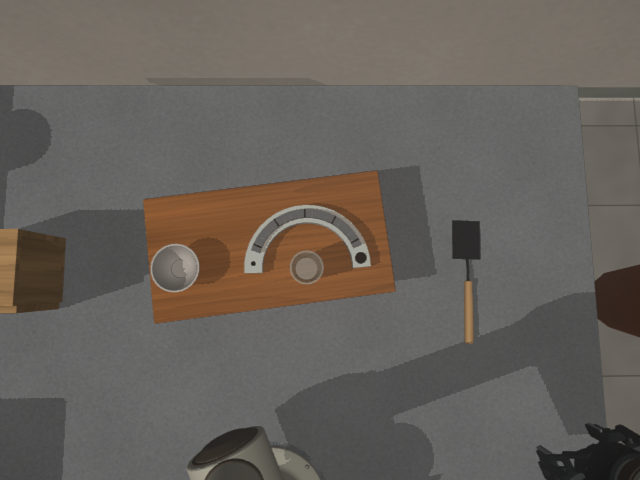

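View pics/side0.png

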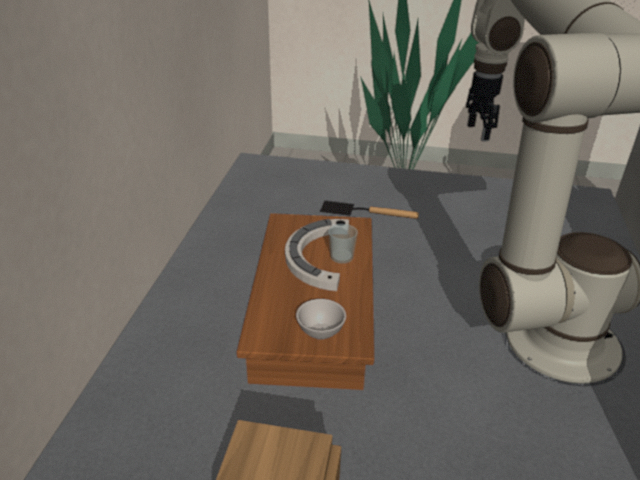

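The lamp opens toward the robot. In the top view the small dot is on the left (+y side) near (254,263), and the large dot is on the right near (361,257). The cup is at (306,267), the bowl at (175,267) and the spatula at (467,280). Next I'll enlarge the lamp to get exact pixels.

```bash
python3 - <<'E'
import cv2,numpy as np
t=cv2.imread("pics/top0.png");s=cv2.imread("pics/side0.png")
a=cv2.resize(t[195:285,235:385],None,fx=5,fy=5,interpolation=cv2.INTER_CUBIC)
cv2.imwrite("pics/a.png",a)
b=cv2.resize(s[210:300,280:365],None,fx=6,fy=6,interpolation=cv2.INTER_CUBIC)
cv2.imwrite("pics/b.png",b)
E
```

```text
(no output)
```

View pics/a.png

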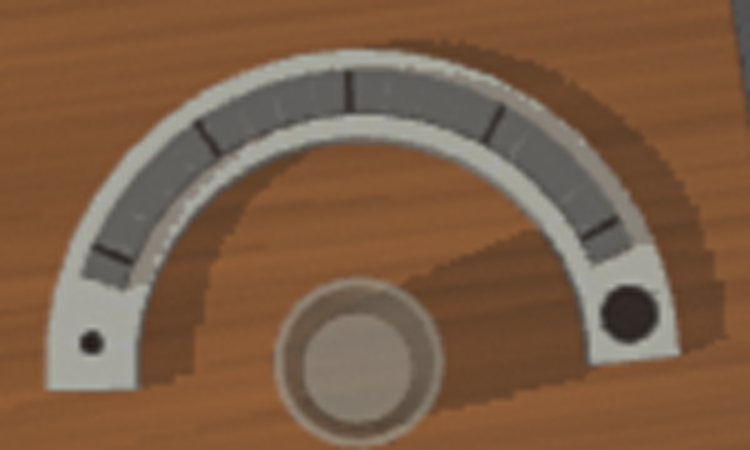

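View pics/b.png

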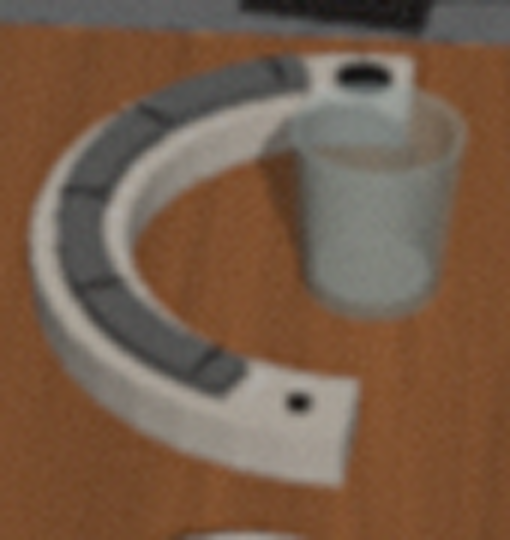

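The top crop shows all five marks and both dots clearly. The side crop shows the same points. I'll fit the lamp pose to both views.

```bash
cat > fit.py <<'E'
import numpy as np
from workcell import bot
from scipy.optimize import least_squares
top=np.array([[112,255],[209,138],[349,91],[494,123],[601,229],[91,342],[629,314]])/5+[235,195]-.4
side=np.array([[207,360],[98,285],[86,190],[152,115],[283,70],[298,403],[363,76]])/6+[280,210]-.42
ang=np.radians([64,32,0,-32,-64,83,-83]);h=np.array([.028]*5+[.0215]*2)
loc=np.c_[.11*np.cos(ang),.11*np.sin(ang),h]
def proj(m,X):
    c=X@m["R"].T+m["t"];f=240/np.tan(np.radians(m["vertical_fov"]/2))
    return c[:,:2]/c[:,2:]*f+[m["cx"],m["cy"]]
def world(p):
    c,s=np.cos(p[3]),np.sin(p[3]);return loc@np.array([[c,s,0],[-s,c,0],[0,0,1]])+p[:3]
M={n:bot.camera_model(n) for n in("top","side")}
for use in(("top","side"),("top",),("side",)):
    D={"top":top,"side":side}
    r=least_squares(lambda p:np.concatenate([(proj(M[n],world(p))-D[n]).ravel() for n in use]),[.45,0,.09,0])
    print(use,r.x[:3].round(4),np.degrees(r.x[3]).round(2),"rms px",np.sqrt((r.fun**2).mean()).round(2))
    print(world(r.x).round(4)[:5].tolist())
E
python3 fit.py
```

```text
('top', 'side') [ 0.504  -0.0812  0.0998] 2.41 rms px 0.49
[[0.548, 0.0196, 0.1278], [0.5948, -0.0191, 0.1278], [0.6139, -0.0766, 0.1278], [0.5997, -0.1356, 0.1278], [0.5563, -0.178, 0.1278]]
('top',) [ 0.5031 -0.0815  0.0984] 2.56 rms px 0.12
[[0.5468, 0.0194, 0.1264], [0.5936, -0.0191, 0.1264], [0.6129, -0.0766, 0.1264], [0.5989, -0.1356, 0.1264], [0.5556, -0.1781, 0.1264]]
('side',) [ 0.5052 -0.0801  0.1006] 2.28 rms px 0.34
[[0.5494, 0.0206, 0.1286], [0.5961, -0.0181, 0.1286], [0.6151, -0.0757, 0.1286], [0.6007, -0.1346, 0.1286], [0.5573, -0.1769, 0.1286]]
```

Both cameras agree to about 2 mm: the strip top is at z≈0.1275, so the TCP touches at about 0.1465, and the stroke starts at mark4 (0.548, 0.020). I'll close the fingers and move across high up.

```bash
python3 -m crank '[[[0.63,0.98,0,0,0,0],[0.63,0.98,0,0,0,0],[0.63,0.98,0,0,0,0],[0.63,0.98,0,0,0,0],[0.63,0.98,0,0,0,0],[0.63,0.98,0,0,0,0],[0.63,0.98,0,0,0,0],[0.63,0.98,0,0,0,0],[0.63,0.98,0,0,0,0],[0.63,0.98,0,0,0,0],[0.63,0.98,0,0,0,0],[0.63,0.98,0,0,0,0],[0.63,0.98,0,0,0,0],[0.63,0.98,0,0,0,0],[0.63,0.98,0,0,0,0],[0.63,0.98,0,0,0,0],[0.63,0.98,0,0,0,0],[0.63,0.98,0,0,0,0],[0.63,0.98,0,0,0,0],[0.63,0.98,0,0,0,0]]]' 0 20
python3 -m crank '[[[0.63,0.98,0,0,0,0],[0.63,0.98,0,0,0,0],[0.63,0.98,0,0,0,0],[0.63,0.98,0,0,0,0],[0.63,0.98,0,0,0,0],[0.63,0.98,0,0,0,0],[0.63,0.98,0,0,0,0],[0,0,0,0,0,0],[0,0,0,0,0,0],[0,0,0,0,0,0]]]'
```

```text
time: 1.77
ee_pos: [0.4594, -0.1165, 0.2497]
tcp_rot: [-180.0, 0.0, 22.1]
wrist_force: [-0.3, -0.4, 0.3]
opening: 0.0002
grasp_force: 0.0
time: 2.6
ee_pos: [0.5469, 0.0194, 0.2497]
tcp_rot: [-180.0, 0.1, 22.1]
wrist_force: [-0.2, -0.0, -0.6]
opening: 0.0
grasp_force: 0.0
```

```bash
python3 -m crank '[[[0,0,-0.7,0,0,0],[0,0,-0.7,0,0,0],[0,0,-0.7,0,0,0],[0,0,-0.7,0,0,0],[0,0,-0.7,0,0,0],[0,0,-0.5,0,0,0],[0,0,-0.3,0,0,0],[0,0,-0.2,0,0,0],[0,0,0,0,0,0],[0,0,0,0,0,0],[0,0,0,0,0,0]]]'
python3 - <<'E'
from workcell import bot
import cv2,numpy as np
s=bot.camera("side")[:,:,::-1];t=bot.camera("top")[:,:,::-1]
a=cv2.resize(s[180:300,270:370],None,fx=4,fy=4,interpolation=cv2.INTER_CUBIC)
b=cv2.resize(t[180:300,230:330],None,fx=4,fy=4,interpolation=cv2.INTER_CUBIC)
cv2.imwrite("pics/c.png",np.hstack([a,b]))
E
```

```text
time: 3.52
ee_pos: [0.5475, 0.0196, 0.1608]
tcp_rot: [180.0, -0.1, 22.1]
wrist_force: [1.3, 0.4, 0.4]
opening: 0.0005
grasp_force: 0.0
```

View pics/c.png

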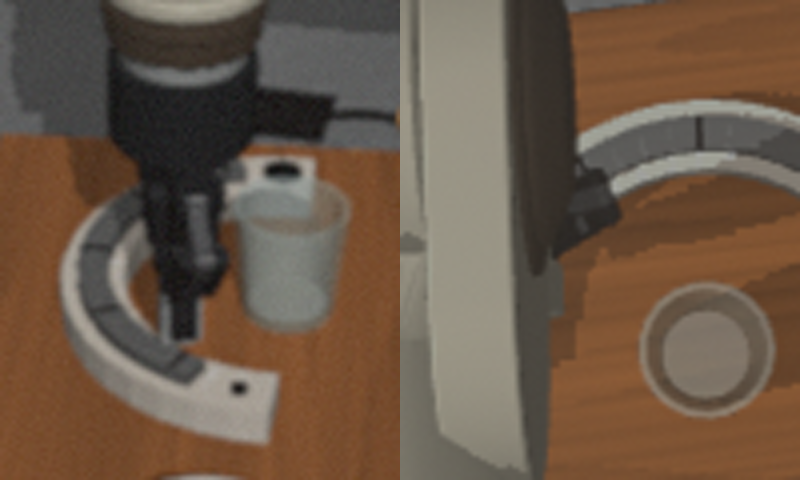

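The side view shows the closed tips just above mark4, at about (182,338) in the crop, with the cup well clear. I'll descend in small steps.

```bash
python3 -m crank '[[[0,0,-0.1,0,0,0],[0,0,-0.1,0,0,0],[0,0,-0.1,0,0,0],[0,0,-0.1,0,0,0],[0,0,-0.1,0,0,0],[0,0,-0.1,0,0,0],[0,0,0,0,0,0],[0,0,0,0,0,0],[0,0,0,0,0,0]]]'
python3 -m crank '[[[0,0,-0.05,0,0,0],[0,0,-0.05,0,0,0],[0,0,0,0,0,0],[0,0,0,0,0,0]]]'
```

```text
time: 4.37
ee_pos: [0.5472, 0.0196, 0.1481]
tcp_rot: [180.0, -0.0, 22.1]
wrist_force: [0.3, -0.4, -0.4]
opening: 0.0002
grasp_force: 0.0
time: 4.7
ee_pos: [0.5471, 0.0196, 0.1459]
tcp_rot: [-180.0, 0.0, 22.1]
wrist_force: [-0.8, 0.8, 0.1]
opening: -0.0
grasp_force: 0.0
```

```bash
python3 -m crank '[[[0,0,-0.05,0,0,0],[0,0,0,0,0,0],[0,0,0,0,0,0],[0,0,0,0,0,0]]]'
python3 -m crank '[[[0,0,-0.05,0,0,0],[0,0,0,0,0,0],[0,0,0,0,0,0],[0,0,0,0,0,0]]]'
```

```text
time: 5.03
ee_pos: [0.5472, 0.0196, 0.1451]
tcp_rot: [180.0, -0.0, 22.1]
wrist_force: [-0.6, -0.1, 2.1]
opening: -0.0004
grasp_force: 0.7
time: 5.37
ee_pos: [0.5472, 0.0196, 0.1441]
tcp_rot: [180.0, -0.0, 22.1]
wrist_force: [0.3, -0.0, 2.4]
opening: 0.0001
grasp_force: 1.2
```

Contact. One more step of 1.6 mm should put the strip near mid-travel (about 4 N).

```bash
python3 -m crank '[[[0,0,-0.08,0,0,0],[0,0,0,0,0,0],[0,0,0,0,0,0],[0,0,0,0,0,0],[0,0,0,0,0,0]]]'
python3 - <<'E'
from workcell import bot
import numpy as np
print(bot.get_obs()["wrist_force"])
for c,y in(((.5035,-.0813),2.5),):
    a=np.radians(np.arange(64,-65,-8)+y);p=np.c_[c[0]+.11*np.cos(a),c[1]+.11*np.sin(a)]
    print((np.diff(p,axis=0)/.02/2).round(2).tolist(),p[[4,8,12,16]].round(4).tolist())
E
```

```text
time: 5.78
ee_pos: [0.5472, 0.0196, 0.1425]
tcp_rot: [180.0, -0.0, 22.1]
wrist_force: [0.4, -0.4, 4.3]
opening: -0.0
grasp_force: 2.0
[ 0.35751498 -0.43170167  4.2918706 ]
[[0.34, -0.18], [0.31, -0.22], [0.28, -0.26], [0.24, -0.3], [0.19, -0.33], [0.15, -0.35], [0.1, -0.37], [0.04, -0.38], [-0.01, -0.38], [-0.06, -0.38], [-0.12, -0.37], [-0.17, -0.35], [-0.21, -0.32], [-0.25, -0.29], [-0.29, -0.25], [-0.32, -0.21]] [[0.5942, -0.019], [0.6134, -0.0765], [0.5992, -0.1355], [0.556, -0.178]]
```

```bash
python3 -m crank '[[[0.34,-0.18,0,0,0,0],[0.34,-0.18,0,0,0,0],[0.31,-0.22,0,0,0,0],[0.31,-0.22,0,0,0,0],[0.28,-0.26,0,0,0,0],[0.28,-0.26,0,0,0,0],[0.24,-0.30,0,0,0,0],[0.24,-0.30,0,0,0,0],[0,0,0,0,0,0],[0,0,0,0,0,0]]]'
```

```text
time: 6.62
ee_pos: [0.5947, -0.0199, 0.1425]
tcp_rot: [179.9, -0.0, 22.0]
wrist_force: [1.7, -1.6, 4.9]
opening: -0.0001
grasp_force: 2.0
```

```bash
python3 -m crank '[[[0.19,-0.33,0,0,0,0],[0.19,-0.33,0,0,0,0],[0.15,-0.35,0,0,0,0],[0.15,-0.35,0,0,0,0],[0.10,-0.37,0,0,0,0],[0.10,-0.37,0,0,0,0],[0.02,-0.36,0,0,0,0],[0.02,-0.36,0,0,0,0],[0,0,0,0,0,0],[0,0,0,0,0,0]]]'
```

```text
time: 7.45
ee_pos: [0.6124, -0.0765, 0.1425]
tcp_rot: [179.9, 0.0, 22.0]
wrist_force: [1.2, -2.7, 4.3]
opening: -0.0
grasp_force: 2.0
```

```bash
python3 -m crank '[[[0,-0.38,0,0,0,0],[0,-0.38,0,0,0,0],[-0.06,-0.38,0,0,0,0],[-0.06,-0.38,0,0,0,0],[-0.12,-0.37,0,0,0,0],[-0.12,-0.37,0,0,0,0],[-0.16,-0.35,0,0,0,0],[-0.16,-0.35,0,0,0,0],[0,0,0,0,0,0],[0,0,0,0,0,0]]]'
```

```text
time: 8.28
ee_pos: [0.5983, -0.1356, 0.1424]
tcp_rot: [179.9, 0.1, 22.0]
wrist_force: [-0.7, -3.6, 3.4]
opening: 0.0003
grasp_force: 2.1
```

```bash
python3 -m crank '[[[-0.21,-0.32,0,0,0,0],[-0.21,-0.32,0,0,0,0],[-0.25,-0.29,0,0,0,0],[-0.25,-0.29,0,0,0,0],[-0.29,-0.25,0,0,0,0],[-0.29,-0.25,0,0,0,0],[-0.31,-0.21,0,0,0,0],[-0.31,-0.21,0,0,0,0],[0,0,0,0,0,0],[0,0,0,0,0,0],[0,0,0,0,0,0],[0,0,0,0,0,0]]]'
python3 - <<'E'
from workcell import bot
import cv2,numpy as np
s=bot.camera("side")[:,:,::-1];t=bot.camera("top")[:,:,::-1]
a=cv2.resize(s[180:300,270:370],None,fx=4,fy=4,interpolation=cv2.INTER_CUBIC)
b=cv2.resize(t[180:300,290:390],None,fx=4,fy=4,interpolation=cv2.INTER_CUBIC)
cv2.imwrite("pics/d.png",np.hstack([a,b]));print(bot.get_obs()["wrist_force"])
E
```

```text
time: 9.28
ee_pos: [0.5561, -0.1774, 0.1422]
tcp_rot: [180.0, 0.1, 22.1]
wrist_force: [-1.3, -2.0, 5.1]
opening: -0.0
grasp_force: 2.2
[-2.32869904 -2.42668678  3.86051439]
```

View pics/d.png

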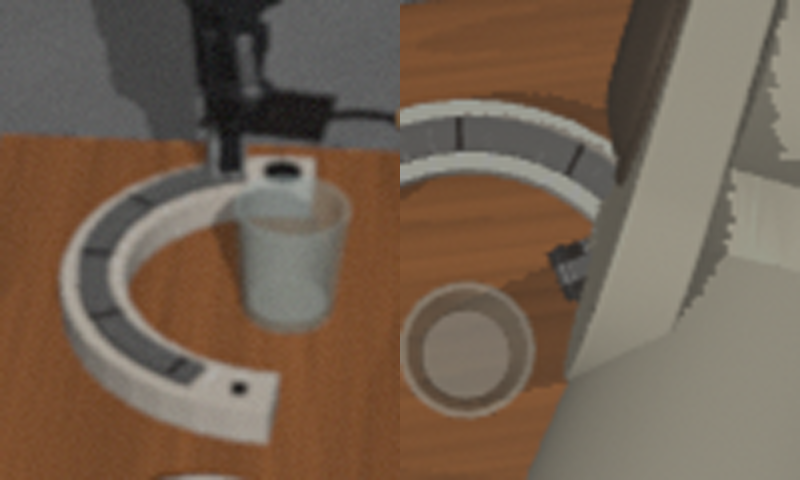

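The side view shows the fingertips resting on the strip at mark0, about (228,170) in the crop, beside the large dot. The cup hasn't moved. The TCP is within about 1 mm of the mark and pressing with about 4–5 N, so I'm handing in.

```bash
python3 -c "
from workcell import bot
print(bot.job_done())"
```

```text
the job is handed in; nothing more can be done
None
```

The closed fingertips ran the full strip from the small-dot mark to the large-dot mark, pressed at every mark I checked, and were still holding about 4–5 N on the last mark when I handed in; no verdict came back.

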